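# Find and press the hidden catch in a swab drum's lid

## Robot

A 7-joint arm with a two-finger parallel gripper is mounted at the origin on the work surface; the furniture and walls round the work are solid. World frame = base frame: x ahead of the robot, y to its left, z up, the work surface at z = 0. Lengths are in m, angles in rad, forces in N, time in s.
With the tool pointing down it reaches from about 0.425 to 0.875 m from the base axis. Payload 4.7 kg.
Tool frame: the origin (TCP) lies between the finger pads; the fingertips stand 14 mm ahead of it and the grasp point (between the pads) lies 5 mm behind it; z points along the fingers, y is the line along which they close (so a half turn about z gives the same grasp; the last joint's range is limited). The gripper opens to 87 mm and grips with 3 to 60 N. Pads are 19 mm wide; open, the fingers measure 117 mm over their backs; the gripper's body (75 mm by 190 mm) begins 51 mm behind the grasp point.
Start: joints at [-1.241, 0.321, -0.07, 1.45, 0.023, 1.371, -0.057], TCP at [0.202, 0.618, 0.237] pointing down, gripper open.
Joint ranges: [-2.86, 2.86], [-0.3, 2.09], [-1.38, 1.24], [0.06, 2.45], [-1.56, 4.7], [0.09, 2.05], [-2.69, 2.69]. Speed limits (rad/s): [2.57, 2.57, 3.14, 3.14, 3.14, 3.14, 3.14].

## Interface

Orientations are given as a rotation vector (axis times angle).
In Python, from bench import get_state, get_image, camera_params, close_job gives the robot as it stands. The module is installed in compiled form; this text tells all that it offers.
- The arm moves only by the tool arm_command, never from a script. Its argument "motion" is a list of rows, each a list of 5 numbers: the finger opening in mm, from 0 to 87, then the shift along the tool's x, y, z in mm, then the turn about the tool's z in degrees. In form: [[gripper, x, y, z, spin], ...]. A call has 1 to 5 rows; each row is the pose to reach, as a shift and turn from the pose commanded when the call began, along the tool's axes at that moment; what a row does not reach only later rows make up. A row lasts 1/12 s, in which the tool goes at most 41.7 mm and 7.16 degrees, less where a joint would pass 70% of its speed; a pose out of reach is approached as far as the arm can. A call with a gripper value outside its range is refused whole. The fingers move at their own pace and stop on an object; "newtons" is the grip in N (left out, the last holds). Time passes only in rows, so rows that repeat a pose let the fingers close. It gives the time, the measured TCP pose, the force, the opening and the grip force at its end, in the units of the state.
- get_state(): the state, without advancing time (a new reading comes with each control period).
- get_image(name): name is "scene" or "top"; returns (picture, depth): 480x640x3 uint8, red, green, blue; 480x640 float32, m along the optical axis (not along the pixel's ray), 0 where there is no reading.
- camera_params(name): a dict with "intrinsics" (3x3 intrinsics, pixels), "extrinsics" (4x4, takes a point from camera to world coordinates). Camera axes: x right, y down, z forward; pixel columns grow to the right and rows downward; lengths in m; the calibration is good to about 2 mm. A picture is of the moment at which its call begins. camera_params takes no time and is no camera call.
- close_job(): hands the job in; it is judged then, once.
The state is a dict: "time": time; "joint_positions": joint angles; "qd": joint speeds; "joint_torque": joint torques, N m; "position": TCP position; "tool_rot": TCP orientation; "ft_force": force on the tool from outside, world axes, zero at the start; "torque": the same for the moment, N m; "grip_width": opening from 0.0 (shut) to 1.0 (fully open); "grip_force": force on a finger pad.
Only numpy, scipy, OpenCV 4.12 (cv2) and the standard library are available. Lean on these libraries where they do the work, as an engineer would, in place of code of your own. Each camera call takes 0.05 s, during which the arm holds its last target. There are 200 camera calls.

## Task

The round swab drum on the desk is locked by a hidden catch: of the four look-alike shallow recesses in its flat lid, one is a flush button that gives under a finger, and the other three are solid. Feel across the lid with a fingertip for the one that gives, press it fully home so that it stays in, and take the hand clear. Leave the drum standing where it is, without lifting or shoving it, and leave the other things on the desk alone.

Things in the scene. Friction and masses are not known exactly. Their poses are not given: they have to be found in the camera images.
- drum: closed round swab drum, white body with a flat grey lid with a ribbed rim, loose on the desk, 0.9 to 1.4 kg in all. Lid 168 mm across, white body 158 mm, 80 mm high overall. Origin: centre of the underside; z up along its axis. Its x and y axes say nothing of how the lid is turned. A steel pin 14 mm wide, flush at the lid's centre, rises as far as the button goes in (6 mm).
- lid_top (a point): centre of the lid's flat top, 80 mm above the drum's origin, z up. Around it four look-alike recesses, 90 degrees apart: ring segments 31 to 71 mm from the axis, 58 degrees long (52 mm along the middle), floors 1.5 mm below the top; between them solid ribs of 32 degrees, level with the top. The lid's turn differs each time: not in these axes; seen from above.
- catch (a joint): the catch button = one of the four recess floors (the others are solid; only touch tells which). Value: its travel into the lid, 0 as found (face 1.5 mm below the lid's top), 0.006 m fully home (face 7.5 mm below). About 3 N moves it; no return spring, it stays where it is left.
- lancet_carton: white and red carton 60 x 90 x 45 mm, bystander; origin at the centre of its underside
- glue: upright glue stick, 24 mm across, 96 mm high, bystander; origin at the centre of its underside
- date_stamp: red self-inking stamp 45 x 71 x 66 mm, bystander; origin at the centre of its underside
Mind the look-alikes: they are no part of the job. There is more than one size of the drum; the job needs the larger.

How it is judged:
At the end, for the whole second after the job is handed in: the catch button is in by more than 4.5 mm of its 6 mm and stays there; the drum stands upright and at rest within 30 mm of where it stood (value of joint catch above 0.0045 m and distance of drum from where it was at the start of the episode below 0.03 m and angle between drum's own z axis and vertical below 0.05 rad and linear speed of drum below 0.02 m/s); the robot touches nothing.
It fails at once if the drum was lifted off the desk (more than 10 mm) (height (world z) of drum above 0.01 m).
It fails at once if the drum was tipped (more than 0.2 rad) (angle between drum's own z axis and vertical above 0.2 rad).
It fails at once if the drum was shoved away (more than 40 mm) (distance of drum from where it was at the start of the episode above 0.04 m).
It fails at once if a bystander was moved (more than 20 mm) (distance of any of lancet_carton, glue, date_stamp from where it was at the start of the episode above 0.02 m).
It also fails if it takes over 70 s, if anything falls off the work surface, if the arm or the gripper's body presses on something with over 40 N, if the wrist force passes 120 N, or if a joint passes its speed limit or range.

## Working session

There is one attempt and no reset: what is moved stays moved. The work goes in short steps, Python scripts to look and compute and a tool call to move; the robot and the scene stay as the last step left them, time stands still between calls to the robot, and variables do not carry over. Pictures are saved under pics/ and viewed, at most 10 in all, crops included, and the job is handed in when it is done.

Besides the shell and the picture viewer there is one more tool, called after ">>>" as name(argument=value, ...) on one line, values as JSON. arm_command: Moves the arm, as the interface text tells. Its arguments: {"type":"object","properties":{"motion":{"type":"array"},"newtons":{"type":"number"}},"required":["motion"]}

```bash
mkdir -p pics
python3 - <<'E'
from bench import *
import cv2,numpy as np
for n in("top","scene"):
    p,d=get_image(n); np.savez(f"{n}.npz",p=p,d=d); cv2.imwrite(f"pics/{n}.png",p[:,:,::-1])
    c=camera_params(n); print(n,np.round(c["intrinsics"],1).tolist(),np.round(c["extrinsics"],3).tolist())
s=get_state();print(s)
E
```

```text
top [[562.0, 0.0, 311.1], [0.0, 562.0, 241.2], [0.0, 0.0, 1.0]] [[-0.012, -0.985, 0.173, 0.235], [-1.0, 0.012, -0.002, 0.016], [-0.0, -0.173, -0.985, 1.237], [0.0, 0.0, 0.0, 1.0]]
scene [[512.2, 0.0, 322.2], [0.0, 512.2, 231.9], [0.0, 0.0, 1.0]] [[0.834, -0.295, 0.466, -0.066], [-0.551, -0.408, 0.728, -0.753], [-0.025, -0.864, -0.503, 0.612], [0.0, 0.0, 0.0, 1.0]]
{'time': 0.1, 'joint_positions': array([-1.24091302,  0.32172066, -0.07007721,  1.45154817,  0.02261886,
        1.3707807 , -0.05688134]), 'qd': array([ 0.00019955, -0.00026655, -0.00106454, -0.00442908, -0.00079196,
        0.00158145, -0.00086334]), 'joint_torque': array([ 3.84575605e-05, -4.92572486e+01, -4.05776035e-01, -3.13398957e+01,
       -6.41905074e-02,  3.94690165e-02,  7.12013002e-05]), 'position': array([0.20177632, 0.61740217, 0.23559155]), 'tool_rot': array([-4.93882278e-01, -3.10237554e+00,  2.61309694e-03]), 'ft_force': array([ 0.49868702,  0.26519785, -0.94007803]), 'torque': array([-0.00835443,  0.01601648,  0.00788324]), 'grip_force': 0.0, 'grip_width': 0.9966895407010689}
```

View pics/top.png

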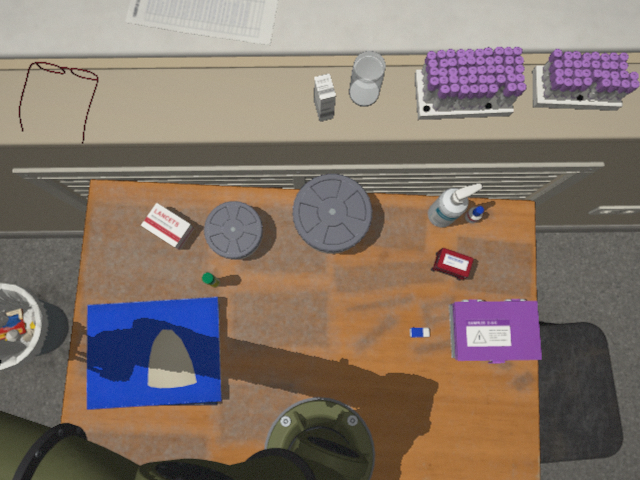

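View pics/scene.png

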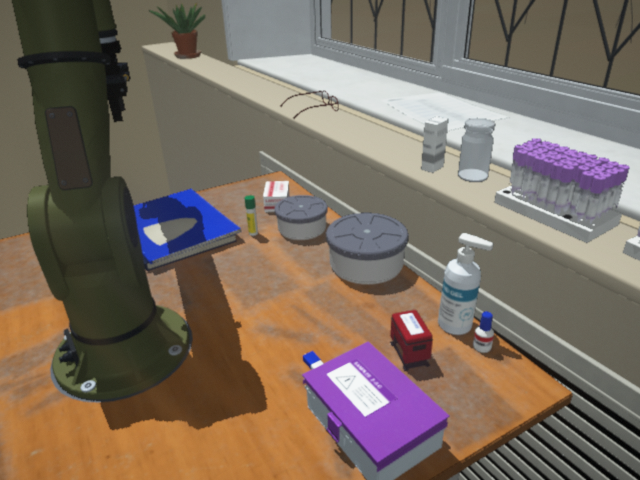

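The top view shows two round grey lids, at about (234,229) and (332,212). The one at (332,212) is clearly wider and should be the job drum. I'll measure both and confirm in a crop.

```bash
cat > h.py <<'E'
import numpy as np,cv2
from bench import camera_params
def ray(n,uv,z):
    c=camera_params(n);K=c["intrinsics"];E=np.array(c["extrinsics"])
    uv=np.atleast_2d(uv).astype(float)
    d=np.c_[uv,np.ones(len(uv))]@np.linalg.inv(K).T@E[:3,:3].T
    return E[:3,3]+d*((z-E[2,3])/d[:,2])[:,None]
def proj(n,P):
    c=camera_params(n);E=np.linalg.inv(c["extrinsics"])
    q=(np.atleast_2d(P)@E[:3,:3].T+E[:3,3])@np.array(c["intrinsics"]).T
    return q[:,:2]/q[:,2:]
E
python3 - <<'E'
from h import *
f=np.load("top.npz");p,d=f["p"],f["d"]
E=np.array(camera_params("top")["extrinsics"]);K=camera_params("top")["intrinsics"]
v,u=np.mgrid[:480,:640]
P=np.stack([(u-K[0,2])/K[0,0]*d,(v-K[1,2])/K[1,1]*d,d],-1)@E[:3,:3].T+E[:3,3]
for (a,b) in((234,229),(332,212)):
    zc=np.median(P[b-15:b+15,a-15:a+15,2])
    m=((abs(P[...,2]-zc)<.012)&(abs(u-a)<55)&(abs(v-b)<55)&(d>0)).astype(np.uint8)
    c=max(cv2.findContours(m,0,2)[0],key=cv2.contourArea)[:,0]
    w=ray("top",c,zc)[:,:2].astype(np.float32)
    print("z",zc,"circle",cv2.minEnclosingCircle(w),"mean area r",np.sqrt(cv2.contourArea(w)/np.pi),"fit",cv2.fitEllipse(w))
# rectified view of big lid, centred on contour fit: 0.25mm/px, image right=+x, up=+y
c0=np.array(cv2.fitEllipse(w)[0]);print(np.linalg.norm(c0))
g=np.arange(-110,110,.4)/1000
X,Y=np.meshgrid(c0[0]+g,c0[1]-g)
q=proj("top",np.c_[X.ravel(),Y.ravel(),np.full(X.size,.08)]).reshape(*X.shape,2).astype(np.float32)
r=cv2.remap(p,q[...,0],q[...,1],cv2.INTER_CUBIC)
cv2.imwrite("pics/rect.png",cv2.convertScaleAbs(r[:,:,::-1],alpha=1.7))
gr=cv2.cvtColor(r,cv2.COLOR_RGB2GRAY)
pol=cv2.warpPolar(gr,(250,360),(275,275),250,cv2.WARP_POLAR_LINEAR)
cv2.imwrite("pics/pol.png",pol)
for lo,hi in((40,62),):
    s=pol[:,int(lo/.4):int(hi/.4)].mean(1); print([(i,round(float(s[i]))) for i in range(0,360,4)])
# bystander points near z
E
```

```text
z 0.05866761160647793 circle ((0.46954983472824097, 0.17973488569259644), 0.06317689269781113) mean area r 0.061791280220859744 fit ((0.46948692202568054, 0.17983253300189972), (0.12298472970724106, 0.12454263865947723), 123.00547790527344)
z 0.07931016544771596 circle ((0.5002483129501343, -0.0316801518201828), 0.08509906381368637) mean area r 0.0835420993242818 fit ((0.5004807710647583, -0.03147553279995918), (0.166463240981102, 0.16789743304252625), 85.55630493164062)
0.5014695517881582
[(0, 114), (4, 114), (8, 114), (12, 112), (16, 100), (20, 115), (24, 114), (28, 114), (32, 115), (36, 115), (40, 115), (44, 114), (48, 89), (52, 115), (56, 115), (60, 114), (64, 114), (68, 115), (72, 114), (76, 115), (80, 114), (84, 115), (88, 115), (92, 114), (96, 115), (100, 115), (104, 102), (108, 114), (112, 115), (116, 115), (120, 115), (124, 116), (128, 115), (132, 115), (136, 114), (140, 92), (144, 116), (148, 115), (152, 116), (156, 116), (160, 117), (164, 117), (168, 117), (172, 117), (176, 117), (180, 117), (184, 117), (188, 117), (192, 118), (196, 104), (200, 107), (204, 117), (208, 117), (212, 118), (216, 118), (220, 117), (224, 117), (228, 117), (232, 99), (236, 117), (240, 118), (244, 118), (248, 117), (252, 117), (256, 117), (260, 116), (264, 117), (268, 116), (272, 116), (276, 116), (280, 116), (284, 116), (288, 91), (292, 113), (296, 116), (300, 116), (304, 116), (308, 116), (312, 116), (316, 116), (320, 101), (324, 114), (328, 116), (332, 115), (336, 115), (340, 115), (344, 115), (348, 115), (352, 116), (356, 115)]
```

View pics/rect.png

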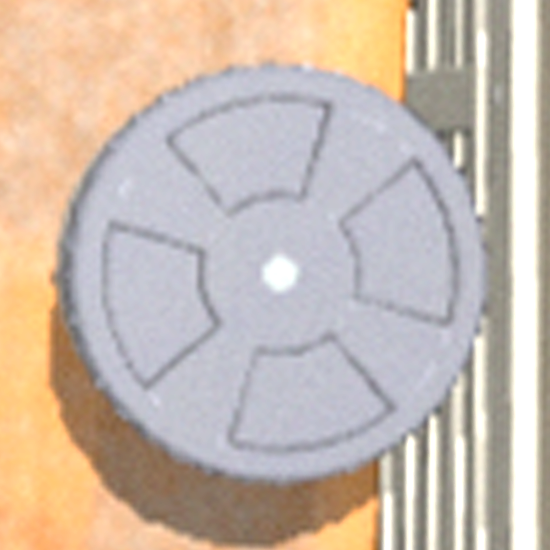

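The crop confirms it. The lid at (332,212) measures 167 mm across with its top at z = 79 mm, so it is the larger drum. The other, at (234,229), is 124 mm across and 59 mm high, so it is a look-alike. The pin shows at crop pixel (281,272), and the recesses point to about 12, 102, 192 and 282 degrees in world. Next I'll check clearance to the sill behind and get the target offsets in tool axes.

```bash
cat > t.py <<'E'
import sys
from h import *
from bench import get_state
from scipy.spatial.transform import Rotation as R
s=get_state();r=R.from_rotvec(s["tool_rot"]);T=r.as_matrix()
print("t",s["time"],"pos",s["position"].round(4),"F",s["ft_force"].round(1),"tool y az",np.degrees(np.arctan2(T[1,1],T[0,1])).round(1),"z",T[:,2].round(3),"q",s["joint_positions"].round(2))
c=np.array([.502,-.031])
for a in(12,102,192,282):
    w=np.r_[c+.053*np.array([np.cos(np.radians(a)),np.sin(np.radians(a))]),.110]
    print(a,w.round(3),"tool shift mm",(T.T@(w-s["position"])*1000).round(1))
E
python3 t.py
python3 - <<'E'
from h import *
d=np.load("top.npz")["d"];K=camera_params("top")["intrinsics"];E=np.array(camera_params("top")["extrinsics"])
v,u=np.mgrid[:480,:640]
P=np.stack([(u-K[0,2])/K[0,0]*d,(v-K[1,2])/K[1,1]*d,d],-1)@E[:3,:3].T+E[:3,3]
for r in range(70,260,10): print(r,P[r,332].round(3))
E
```

```text
t 0.1 pos [0.2018 0.6174 0.2356] F [ 0.5  0.3 -0.9] tool y az 71.9 z [-0.    -0.002 -1.   ] q [-1.24  0.32 -0.07  1.45  0.02  1.37 -0.06]
12 [ 0.554 -0.02   0.11 ] tool shift mm [-532.6 -496.3  126.5]
102 [0.491 0.021 0.11 ] tool shift mm [-460.1 -477.1  126.4]
192 [ 0.45  -0.042  0.11 ] tool shift mm [-440.9 -549.5  126.6]
282 [ 0.513 -0.083  0.11 ] tool shift mm [-513.3 -568.8  126.6]
70 [ 0.778 -0.033  0.166]
80 [ 0.758 -0.033  0.163]
90 [ 0.686 -0.027  0.271]
100 [ 0.673 -0.028  0.257]
110 [ 0.673 -0.029  0.21 ]
120 [ 0.669 -0.031  0.169]
130 [ 0.651 -0.031  0.161]
140 [ 0.631 -0.03   0.159]
150 [ 0.631 -0.033  0.098]
160 [ 0.631 -0.035  0.031]
170 [ 0.618 -0.036 -0.003]
180 [ 0.57  -0.032  0.081]
190 [ 0.55  -0.032  0.076]
200 [ 0.527 -0.031  0.08 ]
210 [ 0.505 -0.031  0.079]
220 [ 0.484 -0.031  0.075]
230 [ 0.462 -0.03   0.077]
240 [ 0.441 -0.03   0.077]
250 [ 0.419 -0.029  0.08 ]
```

>>> arm_command(motion=[[0, -25, -18, 0, 0], [0, -55, -40, 0, 0], [0, -85, -62, 0, 0], [0, -115, -84, 0, 0], [0, -140, -105, 0, 0]], newtons=20)

```text
time: 0.52
position: [0.3041, 0.4721, 0.236]
tool_rot: [0.496, 3.102, -0.002]
ft_force: [0.4, -0.5, 0.5]
grip_width: 0.709
grip_force: 0.0
```

>>> arm_command(motion=[[0, -30, -22, 0, 0], [0, -60, -44, 0, 0], [0, -90, -66, 0, 0], [0, -120, -88, 0, 0], [0, -150, -110, 0, 0]])

```text
time: 0.93
position: [0.4113, 0.3216, 0.2363]
tool_rot: [-0.494, -3.102, 0.0]
ft_force: [1.1, 0.5, -0.6]
grip_width: 0.324
grip_force: 0.0
```

```bash
python3 t.py
```

```text
t 0.9333 pos [0.4113 0.3216 0.2363] F [ 1.1  0.5 -0.6] tool y az 71.9 z [-0. -0. -1.] q [-0.87  0.05  0.16  1.77 -0.01  1.32  0.55]
12 [ 0.554 -0.02   0.11 ] tool shift mm [-241.6 -280.4  126.3]
102 [0.491 0.021 0.11 ] tool shift mm [-169.1 -261.1  126.3]
192 [ 0.45  -0.042  0.11 ] tool shift mm [-149.8 -333.6  126.3]
282 [ 0.513 -0.083  0.11 ] tool shift mm [-222.3 -352.8  126.3]
```

>>> arm_command(motion=[[0, -18, -28, 0, -4], [0, -37, -57, 0, -8], [0, -56, -86, 0, -12], [0, -75, -115, 0, -15], [0, -90, -140, 0, -18]])

```text
time: 1.35
position: [0.4532, 0.1596, 0.2363]
tool_rot: [-0.001, -3.141, 0.001]
ft_force: [2.3, 0.3, -0.4]
grip_width: 0.02
grip_force: 0.0
```

```bash
python3 t.py
```

```text
t 1.35 pos [0.4532 0.1596 0.2363] F [ 2.3  0.3 -0.4] tool y az 90.0 z [-0. -0. -1.] q [-0.71 -0.05  0.31  1.87  0.02  1.32  1.16]
12 [ 0.554 -0.02   0.11 ] tool shift mm [-100.8 -179.4  126.4]
102 [0.491 0.021 0.11 ] tool shift mm [ -37.9 -138.6  126.4]
192 [ 0.45  -0.042  0.11 ] tool shift mm [   2.8 -201.5  126.4]
282 [ 0.513 -0.083  0.11 ] tool shift mm [ -60.  -242.3  126.4]
```

>>> arm_command(motion=[[0, -8, -30, 0, 0], [0, -16, -60, 0, 0], [0, -24, -90, 0, 0], [0, -32, -118, 20, 0], [0, -38, -139, 45, 0]])

```text
time: 1.77
position: [0.4925, 0.0206, 0.1929]
tool_rot: [0.006, 3.137, 0.001]
ft_force: [0.8, -0.2, 0.1]
grip_width: 0.008
grip_force: 0.0
```

>>> arm_command(motion=[[0, 0, 0, 25, 0], [0, 0, 0, 50, 0], [0, 0, 0, 70, 0], [0, 0, 0, 81, 0], [0, 0, 0, 81, 0]])

```text
time: 2.18
position: [0.4885, 0.0231, 0.108]
tool_rot: [-0.003, -3.137, 0.002]
ft_force: [-0.4, -0.2, 0.2]
grip_width: 0.007
grip_force: 0.0
```

```bash
python3 t.py
python3 - <<'E'
from bench import *
import cv2
p,d=get_image("scene");cv2.imwrite("pics/s2.png",cv2.resize(p[150:330,240:480,::-1],None,fx=3,fy=3,interpolation=2))
E
```

```text
t 2.1833 pos [0.4885 0.0231 0.108 ] F [-0.4 -0.2  0.2] tool y az 89.9 z [-0.005 -0.001 -1.   ] q [-0.56  0.09  0.48  2.01 -0.05  1.06  1.51]
12 [ 0.554 -0.02   0.11 ] tool shift mm [-65.4 -42.9  -2.3]
102 [0.491 0.021 0.11 ] tool shift mm [-2.5 -2.2 -2. ]
192 [ 0.45  -0.042  0.11 ] tool shift mm [ 38.3 -65.2  -1.7]
282 [ 0.513 -0.083  0.11 ] tool shift mm [ -24.7 -105.9   -2. ]
```

View pics/s2.png

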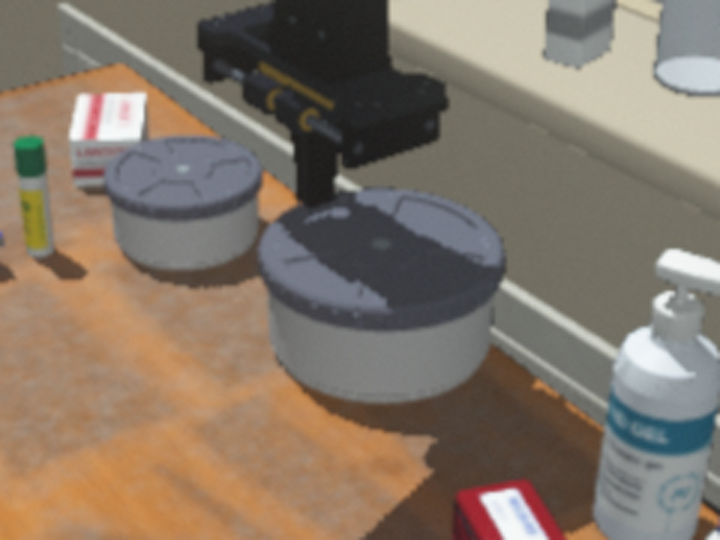

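The crop shows the closed fingertip at (315,200), just above the target recess. The hand and its neighbours are clear of each other. Now I'll feel downward slowly.

>>> arm_command(motion=[[0, -2, -2, 5, 0], [0, -2, -2, 9, 0], [0, -2, -2, 11, 0], [0, -2, -2, 11, 0], [0, -2, -2, 11, 0]])

```text
time: 2.65
position: [0.4929, 0.0214, 0.0999]
tool_rot: [0.002, 3.141, 0.0]
ft_force: [-0.3, -0.1, 0.5]
grip_width: 0.006
grip_force: 0.0
```

>>> arm_command(motion=[[0, 0, 0, 1, 0], [0, 0, 0, 2, 0], [0, 0, 0, 3, 0], [0, 0, 0, 4, 0], [0, 0, 0, 4, 0]])

```text
time: 3.07
position: [0.4925, 0.0214, 0.0954]
tool_rot: [-0.002, -3.141, 0.0]
ft_force: [0.2, -0.1, 0.3]
grip_width: 0.002
grip_force: 0.0
```

>>> arm_command(motion=[[0, 0, 0, 1, 0], [0, 0, 0, 2, 0], [0, 0, 0, 3, 0], [0, 0, 0, 3, 0], [0, 0, 0, 3, 0]])

```text
time: 3.48
position: [0.4927, 0.0213, 0.0926]
tool_rot: [0.003, 3.141, 0.0]
ft_force: [0.1, -1.7, 1.2]
grip_width: 0.004
grip_force: 0.1
```

>>> arm_command(motion=[[0, 0, 0, 1, 0], [0, 0, 0, 1, 0], [0, 0, 0, 1, 0], [0, 0, 0, 1, 0], [0, 0, 0, 1, 0]])

```text
time: 3.9
position: [0.4927, 0.0214, 0.0916]
tool_rot: [0.003, 3.141, 0.0]
ft_force: [-1.0, 0.7, 2.0]
grip_width: 0.007
grip_force: 1.2
```

>>> arm_command(motion=[[0, 0, 0, 1, 0], [0, 0, 0, 1.5, 0], [0, 0, 0, 2, 0], [0, 0, 0, 2, 0], [0, 0, 0, 2, 0]])

```text
time: 4.32
position: [0.4927, 0.0214, 0.0895]
tool_rot: [0.003, 3.141, 0.0]
ft_force: [-0.0, -0.3, 2.5]
grip_width: 0.008
grip_force: 1.0
```

At a tip height of 75.5 mm the tip is already 3 mm below the recess floor, with only about 2.5 N. This recess gives, so it is the button. I'll keep going until it hits the stop.

>>> arm_command(motion=[[0, 0, 0, 1, 0], [0, 0, 0, 2, 0], [0, 0, 0, 2.5, 0], [0, 0, 0, 2.5, 0], [0, 0, 0, 2.5, 0]])

```text
time: 4.73
position: [0.4927, 0.0214, 0.0869]
tool_rot: [0.003, 3.141, 0.0]
ft_force: [0.2, 0.1, 2.0]
grip_width: 0.002
grip_force: 0.7
```

>>> arm_command(motion=[[0, 0, 0, 0.5, 0], [0, 0, 0, 1, 0], [0, 0, 0, 1, 0], [0, 0, 0, 1, 0], [0, 0, 0, 1, 0]])

```text
time: 5.15
position: [0.4928, 0.0215, 0.0868]
tool_rot: [0.003, 3.141, 0.001]
ft_force: [-2.7, -0.3, 8.0]
grip_width: 0.005
grip_force: 3.9
```

>>> arm_command(motion=[[0, 0, 0, 0.5, 0], [0, 0, 0, 1, 0], [0, 0, 0, 1, 0], [0, 0, 0, 1, 0]])

```text
time: 5.48
position: [0.4929, 0.0216, 0.0866]
tool_rot: [0.003, 3.141, 0.002]
ft_force: [-3.7, -0.1, 14.9]
grip_width: 0.006
grip_force: 7.0
```

>>> arm_command(motion=[[0, 0, 0, -3, 0], [0, 0, 0, -10, 0], [0, 0, 0, -20, 0], [0, 0, 0, -40, 0], [0, 0, 0, -70, 0]])

```text
time: 5.9
position: [0.4907, 0.021, 0.1541]
tool_rot: [-0.003, -3.137, 0.002]
ft_force: [0.7, 0.8, 0.4]
grip_width: 0.006
grip_force: 0.0
```

>>> arm_command(motion=[[0, 0, 30, -25, 0], [0, 0, 60, -50, 0], [0, 0, 90, -50, 0], [0, 0, 120, -50, 0], [0, 0, 150, -50, 0]])

```text
time: 6.32
position: [0.4931, 0.1728, 0.2065]
tool_rot: [0.003, 3.14, 0.002]
ft_force: [-0.3, -0.3, -0.2]
grip_width: 0.007
grip_force: 0.0
```

>>> arm_command(motion=[[0, 0, 30, 0, 0], [0, 0, 60, 0, 0], [0, 0, 80, 0, 0], [0, 0, 80, 0, 0], [0, 0, 80, 0, 0]])

```text
time: 6.73
position: [0.4926, 0.2523, 0.2051]
tool_rot: [0.002, -3.142, 0.001]
ft_force: [0.1, 0.1, 0.8]
grip_width: 0.002
grip_force: 0.0
```

Run:
```python
from h import *
from bench import get_image,get_state
f=np.load("top.npz");p,d=get_image("top")
E=np.array(camera_params("top")["extrinsics"]);K=camera_params("top")["intrinsics"]
v,u=np.mgrid[:480,:640]
for n,D in(("before",f["d"]),("after",d)):
    P=np.stack([(u-K[0,2])/K[0,0]*D,(v-K[1,2])/K[1,1]*D,D],-1)@E[:3,:3].T+E[:3,3]
    m=((abs(P[...,2]-.078)<.012)&(abs(u-332)<55)&(abs(v-212)<55)).astype(np.uint8)
    c=max(cv2.findContours(m,0,2)[0],key=cv2.contourArea)[:,0]
    print(n,cv2.fitEllipse(ray("top",c,.08)[:,:2].astype(np.float32))[0])
    for x,y in((.502,-.031),(.491,.021),(.513,-.083),(.45,-.042),(.554,-.02)):
        print(np.median(P[...,2][(abs(P[...,0]-x)<.008)&(abs(P[...,1]-y)<.008)]).round(4),end=" ")
    print()
cv2.imwrite("pics/t3.png",cv2.resize(p[150:300,120:500,::-1],None,fx=2,fy=2,interpolation=2))
s=get_state();print(s["position"],s["ft_force"])
```

```text
before (0.500209391117096, -0.031411487609148026)
0.0797 0.0783 0.0781 0.0786 0.0786 
after (0.5002092123031616, -0.03136735409498215)
0.0852 0.072 0.078 0.0779 0.079 
[0.49311477 0.25067925 0.20518637] [-0.33773304  0.12066925  0.08758307]
```

View pics/t3.png

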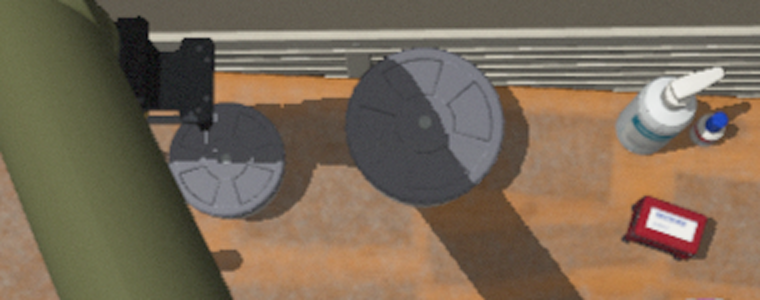

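The picture shows the drum at (425,127), where it was, with the hand well clear. The button floor dropped 6.3 mm and the pin rose 5.5 mm, so it is fully home. The drum moved less than 0.1 mm. Handing in.

```bash
python3 -c "
from bench import close_job
print(close_job())"
```

```text
the job is handed in; nothing more can be done
None
```

The first recess I felt, at about 102° (roughly the +y side), was the button; it is pressed fully home (about 6 mm), the drum has not moved, the hand is clear, and the job is handed in.

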